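# Clamp a wood block with a loose crank

## Task

Take the loose crank from its wooden rest, seat it fully on the vise's square shaft end, and wind it clockwise (seen from above) several turns until the wood block is clamped firmly between the jaws, without crushing it. Leave the crank seated on the shaft and let go; do not disturb the tools lying around.

Things in the scene. Friction and masses are not known exactly. Their poses are not given: they have to be found in the camera images.
- vise: Grey fixed bench vise, base 286 x 120 mm. Origin on the axis of its upright square shaft, at bench height; x: clamping direction, from the gear housing to the rear jaw; z up. Housing 74 x 84 mm, 76 mm tall; round seat on it at z = 83 mm, where the shaft rises. The block lies on ways at z = 30 mm. Jaw tops: z = 69 mm. Fixed rear jaw: face bolted somewhere from x = 165 to 183 mm.
- square_shaft: Upright 14 x 14 mm square shaft end; origin on its axis at the seat, x and y square to its flats. Clockwise from above moves the front jaw in, 20 mm a turn, until the block is nipped after 2.7 to 3.8 turns; anticlockwise it is blocked at the start. Dry friction 0.5 N m (about 9 N at the crank handle); it stays where it is left.
- shaft_top (a point): Middle of the square shaft's top end, 26 mm above its seat, 109 mm above the bench; z up. The top 4 mm taper to 9 mm square.
- front_jaw: Moving jaw, 100 mm wide, 32 mm thick, 37 mm tall; origin on its clamping face at mid width, at the height of the ways; x toward the block. Its squeeze is felt at the handle as push along the circle: 9 N running free, 12 N at 45 N of squeeze, 15 N at 100 N, 18 N at 150 N. Its face plate has a rubber backing, 80 N/mm: from touch to firm takes only about 25 degrees of crank, so go by force.
- wood_block: Hardwood block, about 90 x 35 x 30 mm, loose on the ways between the jaws; origin in the middle of its underside, its length runs 6 degrees anticlockwise of its x axis and lies across the vise; its width is clamped. The jaws push it along and square it up. Firmly clamped is over 45 N of squeeze, about 100 N is right; over 150 N crushes it.
- crank: Loose steel crank, about 0.24 kg. Origin: middle of the hub's underside, mouth of its 16 mm square socket, 28 mm deep; z up, x along the arm to the handle. Hub 28 x 28 mm, 52 mm tall, faces square to x and y; carry it by the two faces across y at z = 47 mm. Arm 18 mm wide, z = 28 to 38 mm. Fits the shaft in four quarter positions with 1 mm play a side; seated, its origin is at the shaft's.
- handle_mid (a point): Gripping point on the axis of the crank's upright handle: crank x = 55 mm, z = 80 mm. The handle is a round wooden sleeve, 20 mm across, z = 40 to 98 mm, that spins freely on its pin, so that a gripper can hold it at a constant orientation while it goes round its 55 mm circle. Pushing it radially, down or up as well makes the crank bind and adds drag, so ease off such load.
- rest: Fixed wooden rest, 80 x 70 x 40 mm, origin under its middle. A 12 mm round dowel, 20 mm tall, on its top carries the crank's socket at the start (hub underside at 40 mm height).
- marking_gauge: Loose wooden marking gauge, 137 x 92 x 47 mm, a bystander at the right; leave it alone.
- narrow_chisel: Loose chisel, 231 x 27 x 32 mm, a bystander near the front edge; leave it alone.
Not all that is in view belongs to the job. What is meant by the crank is not green, and is the larger of those in its own colour.

How it is judged:
By the outcome, as a careful person would: the job done as asked, in the order asked, and still so for the second after the job is handed in, with the robot touching nothing.
It also fails if it takes over 72 s, if anything falls off the work surface, if the arm or the gripper's body presses on something with over 40 N, if the wrist force passes 120 N, or if a joint passes its speed limit or range.

## Robot

A 6-joint arm with a two-finger parallel gripper is mounted at the origin on a cart in front of the work surface, level with it; the furniture and walls round the work are solid. World frame = base frame: x ahead of the robot, y to its left, z up, the work surface at z = 0. Lengths are in m, angles in rad, forces in N, time in s.
With the tool pointing down it reaches from about 0.35 to 0.775 m from the base axis. Payload 5.5 kg.
Tool frame: the origin (TCP) lies between the finger pads; the fingertips stand 8 mm ahead of it and the grasp point (between the pads) lies 11 mm behind it; z points along the fingers, y is the line along which they close (so a half turn about z gives the same grasp; the last joint's range is limited). The gripper opens to 85 mm and grips with 20 to 120 N. Pads are 22 mm wide; open, the fingers measure 114 mm over their backs; the gripper's body (76 mm by 85 mm) begins 54 mm behind the grasp point. The pads swing forward as they close: fully open they stand 13 mm farther back than shut.
Start: joints at [-1.268, 0.313, 0.046, 1.304, 0, 1.431], TCP at [0.246, -0.52, 0.239] pointing down, gripper open.
Joint ranges: [-2.76, 2.76], [-0.86, 1.69], [-1.03, 1.26], [-2.2, 2.34], [-1.47, 1.5], [-3.14, 3.14]. Speed limits (rad/s): [2.57, 2.57, 3.14, 3.14, 3.14, 3.14].

## Interface

Orientations are given as a unit quaternion [w, x, y, z].
In Python, from workcell import status, vision, job gives the robot as it stands. The module is installed in compiled form; this text tells all that it offers.
- The arm moves only by the tool apply_moves, never from a script. Its argument "moves" is one flat list of numbers, 6 for each row, row after row: the shift along the world's x, y, z in units of 25 mm (1.0 is 25 mm), then the turn, a rotation vector about the world's x, y, z in rad. In form: [x, y, z, rx, ry, rz, x, y, z, rx, ry, rz, ...]. A call has 1 to 20 rows; each row is the pose to reach, as a shift and turn from the pose commanded when the call began; what a row does not reach only later rows make up. A row lasts 1/12 s, in which the tool goes at most 41.7 mm and 7.16 degrees, less where a joint would pass 70% of its speed; a pose out of reach is approached as far as the arm can. A call with a gripper value outside its range is refused whole. "claw" is the opening in per cent of the stroke, from 0 (shut) to 100 (fully open), set as the call begins (left out, the last holds). The fingers move at their own pace and stop on an object; "newtons" is the grip in N (left out, the last holds). Time passes only in rows, so rows that repeat a pose let the fingers close. It gives the time, the measured TCP pose, the force, the opening and the grip force at its end, in the units of the state.
- status.get_state(): the state, without advancing time (a new reading comes with each control period).
- vision.read_camera(name): name is "scene" or "top" or "wrist"; returns a dict with "image" (384x512x3 uint8, blue, green, red), "camera_matrix" (3x3 intrinsics, pixels), "camera_from_world" (4x4, takes a point from world to camera coordinates). Camera axes: x right, y down, z forward; pixel columns grow to the right and rows downward; lengths in m; the calibration is good to about 2 mm. A picture is of the moment at which its call begins. There is no depth.
- job.hand_in(): hands the job in; it is judged then, once.
The state is a dict: "clock": time; "joint_pos": joint angles; "qvel": joint speeds; "tau": joint torques, N m; "tcp_pos": TCP position; "orientation": TCP orientation; "wrist_force": force on the tool from outside, world axes, zero at the start; "ft_torque": the same for the moment, N m; "finger_gap": finger opening in m; "grip_force": force on a finger pad.
Only numpy, scipy, OpenCV 4.12 (cv2) and the standard library are available. Lean on these libraries where they do the work, as an engineer would, in place of code of your own. Each camera call takes 0.05 s, during which the arm holds its last target. There are 200 camera calls.

## Working session

There is one attempt and no reset: what is moved stays moved. The work goes in short steps, Python scripts to look and compute and a tool call to move; the robot and the scene stay as the last step left them, time stands still between calls to the robot, and variables do not carry over. Pictures are saved under pics/ and viewed, at most 10 in all, crops included, and the job is handed in when it is done.

Besides the shell and the picture viewer there is one more tool, called after "Request:" in YAML: its name, and indented under it one key for each argument. apply_moves: Moves the arm, as the interface text tells. Its arguments: {"type":"object","properties":{"moves":{"type":"array","items":{"type":"number"}},"claw":{"type":"number"},"newtons":{"type":"number"}},"required":["moves"]}

```bash
mkdir -p pics; cat > h.py <<'E'
import numpy as np, cv2
from workcell import status, vision, job
def cam(n):
    r=vision.read_camera(n); return r["image"],np.array(r["camera_matrix"]),np.array(r["camera_from_world"])
def ray(K,T,u,v,z):
    d=T[:3,:3].T@np.linalg.solve(K,[u,v,1.]); c=-T[:3,:3].T@T[:3,3]
    return c+d*(z-c[2])/d[2]
def tri(obs):  # list of (K,T,u,v)
    A=[];b=[]
    for K,T,u,v in obs:
        d=T[:3,:3].T@np.linalg.solve(K,[u,v,1.]); d/=np.linalg.norm(d); c=-T[:3,:3].T@T[:3,3]
        P=np.eye(3)-np.outer(d,d); A.append(P); b.append(P@c)
    x=np.linalg.solve(sum(A),sum(b)); return x,[np.linalg.norm(P@x-q) for P,q in zip(A,b)]
def proj(K,T,p):
    q=K@(T[:3,:3]@np.array(p)+T[:3,3]); return q[:2]/q[2]
E
python3 - <<'E'
from h import *
s=status.get_state(); print({k:np.round(v,4).tolist() for k,v in s.items()})
for n in("scene","top"):
    im,K,T=cam(n); cv2.imwrite(f"pics/{n}0.png",im); np.savez(f"{n}0.npz",im=im,K=K,T=T)
    print(n,np.round(K,1).tolist(),"cam at",np.round(-T[:3,:3].T@T[:3,3],3),np.round(T[:3,:3],2).tolist())
E
```

```text
{'clock': 0.0, 'joint_pos': [-1.2676, 0.314, 0.045, 1.3036, -0.0, 1.4312], 'qvel': [-0.0016, -0.0001, -0.0012, -0.0007, -0.0006, -0.0005], 'tau': [0.0005, -48.0631, 29.8532, 0.0195, 0.0001, 0.0], 'tcp_pos': [0.2462, -0.5191, 0.2384], 'orientation': [-0.0009, 0.9756, 0.2196, -0.0001], 'wrist_force': [-0.3414, -0.4332, 0.1461], 'ft_torque': [0.0032, 0.0478, -0.0092], 'grip_force': 0.0, 'finger_gap': 0.0855}
scene [[367.8, 0.0, 255.3], [0.0, 367.8, 194.3], [0.0, 0.0, 1.0]] cam at [-0.281  0.785  0.986] [[-0.6, -0.8, 0.01], [-0.55, 0.4, -0.74], [0.58, -0.45, -0.67]]
top [[456.0, 0.0, 258.6], [0.0, 456.0, 190.7], [0.0, 0.0, 1.0]] cam at [0.37  0.178 1.963] [[0.03, -1.0, 0.0], [-1.0, -0.03, -0.08], [0.08, -0.0, -1.0]]
```

View pics/scene0.png

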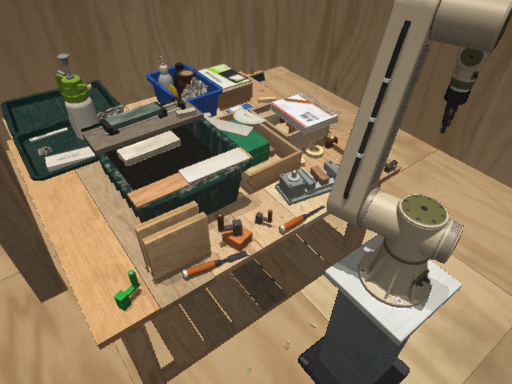

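View pics/top0.png

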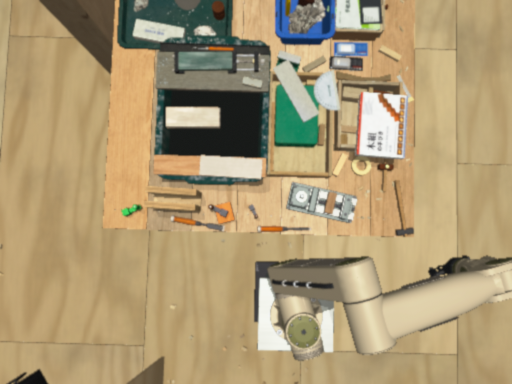

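The scene picture shows three cranks. The green one is at scene (128,292) and top (130,210). A dark one sits on an orange wooden rest at scene (235,232) and top (220,210). A smaller dark one is loose at scene (264,217) and top (252,211). The vise is at top (320,202). The description (not green, larger of its colour, on the rest) points to the second one, so I'll check it in a crop.

```bash
python3 - <<'E'
from h import *
a=np.load("scene0.npz"); b=np.load("top0.npz")
c1=cv2.resize(a["im"][155:255,195:345],None,fx=5,fy=5,interpolation=cv2.INTER_CUBIC)[:,:750]
c2=cv2.resize(b["im"][175:240,195:365],None,fx=4.4,fy=4.4,interpolation=cv2.INTER_CUBIC)
c1=cv2.resize(c1,(450,300)); c2=cv2.resize(c2,(748,286))
o=np.zeros((590,748,3),np.uint8); o[:300,:450]=c1; o[302:588]=c2
cv2.imwrite("pics/crop1.png",o)
K,T=b["K"],b["T"]
for n,u,v,z in[("rest",222,211,.04),("small",252,211,0),("shaft",302,197,.109),("vise c",320,202,.05)]: print(n,ray(K,T,u,v,z).round(3))
E
```

```text
rest [0.427 0.326 0.04 ]
small [0.432 0.201 0.   ]
shaft [ 0.492 -0.003  0.109]
vise c [ 0.477 -0.084  0.05 ]
```

View pics/crop1.png

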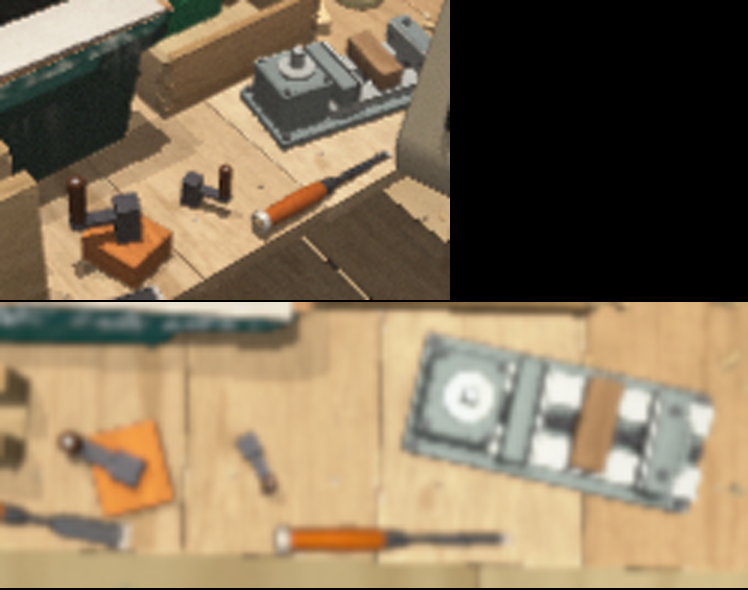

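The crop shows the large dark crank on the orange rest at crop (126,468), with its handle at (70,440). The small crank at (250,450) is lying loose on the bench, so it is a decoy. The shaft end is at crop (468,396). I'm choosing the crank on the rest and moving over the vise first for a close look.

Request:
apply_moves:
  moves: [8,20,5,0,0,2,8,20,5,0,0,2,8,20,5,0,0,2,8,20,5,0,0,2,8,20,5,0,0,2,8,20,5,0,0,2,8,20,5,0,0,2,8,20,5,0,0,2,8,20,5,0,0,2,8,20,5,0,0,2,8,20,5,0,0,2,8,20,5,0,0,2,8,20,5,0,0,2,8,20,5,0,0,2,8,20,5,0,0,2,8,20,5,0,0,2,8,20,5,0,0,2,8,20,5,0,0,2,8,20,5,0,0,2,8,20,5,0,0,2]
  claw: 100
  newtons: 60

```text
clock: 1.77
tcp_pos: [0.4462, -0.0199, 0.3642]
orientation: [-0.0, 0.344, 0.939, 0.0]
wrist_force: [-0.8, -0.0, 0.3]
finger_gap: 0.0855
grip_force: 0.0
```

```bash
python3 - <<'E'
from h import *
s=status.get_state(); print({k:np.round(s[k],4).tolist() for k in("clock","joint_pos","tcp_pos","orientation","wrist_force")})
im,K,T=cam("wrist"); cv2.imwrite("pics/w1.png",im); np.savez("w1.npz",im=im,K=K,T=T)
print(K.tolist(),"cam at",np.round(-T[:3,:3].T@T[:3,3],3),np.round(T[:3,:3],3).tolist())
print("shaft guess px",proj(K,T,[.492,-.003,.109]))
E
```

```text
{'clock': 1.7667, 'joint_pos': [-0.2246, 0.0557, 0.0323, 1.5477, 0.0001, 0.477], 'tcp_pos': [0.4462, -0.0199, 0.3642], 'orientation': [-0.0002, 0.3436, 0.9391, 0.0], 'wrist_force': [-0.8302, -0.0425, 0.3188]}
[[332.13984467865924, 0.0, 256.694858883652], [0.0, 332.13984467865924, 194.75451808783788], [0.0, 0.0, 1.0]] cam at [0.389 0.027 0.499] [[0.645, 0.764, 0.0], [0.731, -0.617, 0.291], [0.223, -0.188, -0.957]]
shaft guess px [292.56039769 179.03573789]
```

View pics/w1.png

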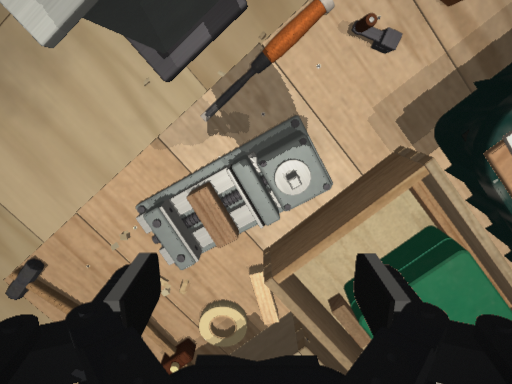

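The wrist view shows the vise shaft with its round white seat at about (293,179), the block at (213,212), and the small crank at (378,35). I'll get closer to the shaft for an accurate pose and angle.

Request:
apply_moves:
  moves: [2,0.6,-6.4,0,0,0,2,0.6,-6.4,0,0,0,2,0.6,-6.4,0,0,0,2,0.6,-6.4,0,0,0,2,0.6,-6.4,0,0,0,2,0.6,-6.4,0,0,0,2,0.6,-6.4,0,0,0]

```text
clock: 2.4
tcp_pos: [0.4965, -0.0049, 0.2056]
orientation: [0.0, 0.343, 0.939, 0.0]
wrist_force: [0.1, 0.4, 0.5]
finger_gap: 0.0852
grip_force: 0.0
```

```bash
python3 - <<'E'
from h import *
im,K,T=cam("wrist"); np.savez("w2.npz",im=im,K=K,T=T)
s=status.get_state(); print(s["tcp_pos"],s["joint_pos"])
cv2.imwrite("pics/w2.png",im)
p=proj(K,T,[.492,-.003,.09]); print(p)
g=cv2.cvtColor(im,cv2.COLOR_BGR2HSV)
m=((g[...,2]>190)&(g[...,1]<40)).astype(np.uint8)
n,l,st,ce=cv2.connectedComponentsWithStats(m)
for i in range(1,n):
    if st[i,4]>150: print(st[i],ce[i].round(1),ray(K,T,*ce[i],.083).round(4))
E
```

```text
[ 0.49718811 -0.00504149  0.20650726] [-1.71735069e-01  1.73917925e-01 -2.17108442e-01  1.17692241e+00
 -6.11924882e-06  5.27870700e-01]
[255.9968127 187.1152187]
[159 177  59  88 878] [189.6 236.7] [ 0.4906 -0.0749  0.083 ]
[139 180  33  33 546] [156.1 195.5] [ 0.4468 -0.0707  0.083 ]
[ 85 207  26  35 399] [ 98.3 225.1] [ 0.4342 -0.1258  0.083 ]
```

View pics/w2.png

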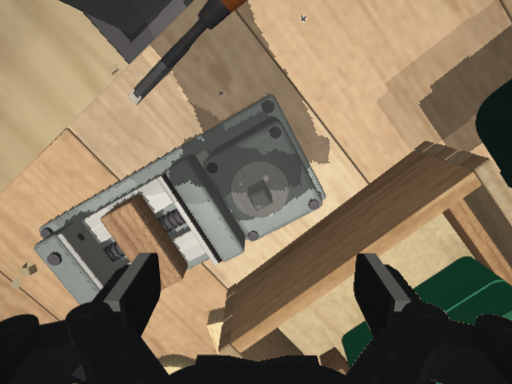

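The vise is in gripper shadow here. The seat is centred at about (260,191), the shaft top at about (258,190), and base bolts are at (268,105), (314,203) and (47,233). I'll enlarge the shaft with the contrast raised.

```bash
python3 - <<'E'
from h import *
d=np.load("w2.npz"); im,K,T=d["im"],d["K"],d["T"]
c=im[150:235,210:310].astype(float); c=np.clip((c-30)*2,0,255).astype(np.uint8)
a=cv2.resize(c,(500,425),interpolation=cv2.INTER_CUBIC)
e=np.load("w1.npz"); i1,K1,T1=e["im"],e["K"],e["T"]
b=cv2.resize(i1[158:200,268:318],(290,244),interpolation=cv2.INTER_CUBIC)
o=np.zeros((425,800,3),np.uint8); o[:,:500]=a; o[:244,505:795]=b
cv2.imwrite("pics/crop2.png",o)
# seat in w1
m=(i1.min(2)>185).astype(np.uint8); m[:150]=0;m[205:]=0;m[:,:265]=0;m[:,320:]=0
cs,_=cv2.findContours(m,cv2.RETR_EXTERNAL,cv2.CHAIN_APPROX_NONE); cc=max(cs,key=cv2.contourArea)
pts=np.array([ray(K1,T1,u,v,.083)[:2] for u,v in cv2.convexHull(cc)[:,0]],np.float32)
print("w1 seat",cv2.minEnclosingCircle(pts),cv2.fitEllipse(cv2.convexHull(cc)))
# vise direction from bolts, approx
P=[ray(K,T,u,v,.012)[:2] for u,v in((268,105),(314,203),(47,233))]
print(np.array(P).round(4),np.degrees(np.arctan2(*(P[2]-P[0])[::-1])),np.degrees(np.arctan2(*(P[1]-P[0])[::-1])), np.linalg.norm(P[2]-P[0]),np.linalg.norm(P[1]-P[0]))
E
```

```text
w1 seat ((0.49659860134124756, -0.003811680478975177), 0.02279127947986126) ((292.32501220703125, 176.960693359375), (33.63246154785156, 35.11372375488281), 61.73936462402344)
[[ 0.4538  0.0439]
 [ 0.5606  0.018 ]
 [ 0.4038 -0.221 ]] -100.69868847165893 -13.680347514984966 0.26965756312045935 0.1098885459925953
```

View pics/crop2.png

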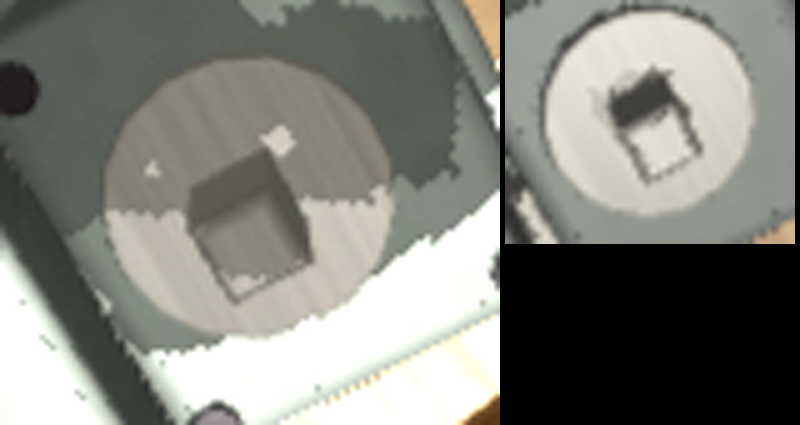

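The crop shows the round seat at crop (104..393, 57..337) and the shaft's top square with corners near (190,228), (276,193), (312,262) and (238,302).

```bash
python3 - <<'E'
from h import *
d=np.load("w2.npz"); im,K,T=d["im"],d["K"],d["T"]
f=lambda x,y,z: ray(K,T,210+(x-2)/5,150+(y-2)/5,z)
print("seat",f(248.5,197,.083), np.linalg.norm(f(104,197,.083)-f(393,197,.083)),np.linalg.norm(f(248,57,.083)-f(248,337,.083)))
q=[f(x,y,.107)[:2] for x,y in((190,228),(276,193),(312,262),(238,302))]
print("top",np.round(q,4).tolist(),np.mean(q,0))
for i in range(4):
    v=q[(i+1)%4]-q[i]; print(np.degrees(np.arctan2(v[1],v[0])).round(1),np.linalg.norm(v).round(4))
# vise long edges by bench plate outline: bolts angle check from top view mask
e=np.load("top0.npz"); print("seat px top",proj(e["K"],e["T"],[.4965,-.004,.083]))
s=np.load("scene0.npz"); print("scene",proj(s["K"],s["T"],[.4965,-.004,.109]))
# crank rough
for n in("top0",):
    print("hub",ray(e["K"],e["T"],223.6,212.7,.092).round(4),"handle",ray(e["K"],e["T"],210.9,206.4,.138).round(4))
st=status.get_state(); print(st["tcp_pos"])
E
```

```text
seat [ 0.49640726 -0.00325186  0.083     ] 0.04649201127922983 0.04687732936905769
top [[0.4891, -0.0086], [0.4931, 0.0045], [0.5047, 0.0018], [0.5025, -0.0106]] [ 0.49735348 -0.00323549]
72.9 0.0137
-13.1 0.0119
-100.2 0.0126
171.4 0.0135
seat px top [301.74150257 196.23936127]
scene [294.87663437 170.89287937]
hub [0.4185 0.3157 0.092 ] handle [0.441 0.364 0.138]
[ 0.49718811 -0.00504149  0.20650726]
```

Request:
apply_moves:
  moves: [-3,6,3,0,0,1.8,-3,6,3,0,0,1.8,-3,6,3,0,0,1.8,-3,6,3,0,0,1.8,-3,12.8,3,0,0,1.8,-3,12.8,3,0,0,1.8,-3,12.8,3,0,0,1.8,-3,12.8,3,0,0,1.8,-3,12.8,3,0,0,1.8,-3,12.8,3,0,0,1.8,-3,12.8,0.8,0,0,1.8,-3,12.8,0.8,0,0,1.8,-3,12.8,0.8,0,0,1.8,-3,12.8,0.8,0,0,1.8,-3,12.8,0.8,0,0,1.8,-3,12.8,0.8,0,0,1.8,-3,12.8,0.8,0,0,1.8,-3,12.8,0.8,0,0,1.8]

```text
clock: 3.95
tcp_pos: [0.422, 0.3156, 0.226]
orientation: [0.001, -0.522, 0.853, -0.0]
wrist_force: [0.4, 0.5, 0.6]
finger_gap: 0.0857
grip_force: 0.0
```

```bash
python3 - <<'E'
from h import *
im,K,T=cam("wrist"); np.savez("w3.npz",im=im,K=K,T=T)
s=status.get_state(); print(s["tcp_pos"],s["joint_pos"],s["orientation"])
x0,y0=150,60
cv2.imwrite("pics/w3.png",cv2.resize(im[60:340,80:440],None,fx=2,fy=2,interpolation=cv2.INTER_CUBIC))
print("expect hub top",proj(K,T,[.4185,.3157,.092]),"handle",proj(K,T,[.441,.364,.138]))
E
```

```text
[0.42186055 0.31549399 0.22562868] [ 4.89621206e-01  2.22504167e-01 -1.08715813e-01  1.23742921e+00
  1.00799922e-04 -6.09979126e-01] [ 1.07465399e-03 -5.22516599e-01  8.52628435e-01 -1.42584107e-05]
expect hub top [260.08567819 185.14202277] handle [262.89023386 269.69393004]
```

View pics/w3.png

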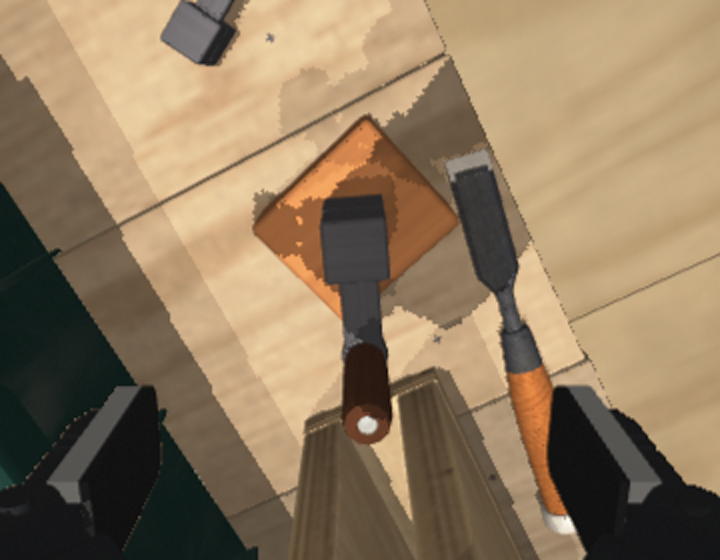

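The picture shows the hub's top face at about crop (322..388, 221..282), the handle's top end at (368,424), a board end just behind the handle, and a wide chisel to the right.

```bash
python3 - <<'E'
from h import *
d=np.load("w3.npz"); im,K,T=d["im"],d["K"],d["T"]
f=lambda x,y,z: ray(K,T,80+(x-.5)/2,60+(y-.5)/2,z)[:2]
q=np.array([f(x,y,.092) for x,y in((322,224),(385,220),(389,277),(325,284))]); c=q.mean(0)
print(q.round(4).tolist(),c)
for i in range(4):
    v=q[(i+1)%4]-q[i]; print(np.degrees(np.arctan2(v[1],v[0])).round(1),np.linalg.norm(v).round(4))
h=f(368,424,.138); v=h-c; print("handle",h,"len",np.linalg.norm(v),"yaw",np.degrees(np.arctan2(v[1],v[0])))
# segment the dark hub top
g=im[60:340,80:440]; 
r=[f(x,y,.04) for x,y in((367,117),(457,222),(254,230))]; print("rest corners",np.round(r,3).tolist())
s=status.get_state(); o=s["orientation"]; print("tool x yaw",np.degrees(2*np.arctan2(o[2],o[1])), s["tcp_pos"])
E
```

```text
[[0.4276, 0.2982], [0.4036, 0.3085], [0.413, 0.3314], [0.4386, 0.3219]] [0.42070049 0.31500129]
156.7 0.0261
67.7 0.0248
-20.4 0.0274
-115.0 0.0262
handle [0.44120479 0.36585196] len 0.054828986493321824 yaw 68.0394457096394
rest corners [[0.392, 0.272], [0.376, 0.337], [0.467, 0.295]]
tool x yaw 243.00246434861975 [0.42186055 0.31549399 0.22562868]
```

Request:
apply_moves:
  moves: [-0.03,0,-2,0,0,0.085,-0.03,0,-3.5,0,0,0.085,-0.03,0,-4.5,0,0,0.085,-0.03,0,-5.3,0,0,0.085,-0.03,0,-5.7,0,0,0.085,-0.03,0,-6,0,0,0.085,-0.03,0,-6,0,0,0.085,-0.03,0,-6,0,0,0.085]

```text
clock: 4.67
tcp_pos: [0.4214, 0.3158, 0.0753]
orientation: [0.001, -0.559, 0.829, -0.0]
wrist_force: [0.0, -0.6, 0.2]
finger_gap: 0.0851
grip_force: 0.0
```

Request:
apply_moves:
  moves: [0,0,0,0,0,0,0,0,0,0,0,0,0,0,0,0,0,0,0,0,0,0,0,0,0,0,0,0,0,0,0,0,0,0,0,0,0,0,0,0,0,0,0,0,0,0,0,0,0,0,0,0,0,0,0,0,0,0,0,0]
  claw: 0
  newtons: 60

```text
clock: 5.5
tcp_pos: [0.421, 0.3156, 0.0751]
orientation: [0.001, -0.559, 0.829, -0.0]
wrist_force: [-0.3, -1.4, 6.3]
finger_gap: 0.0274
grip_force: 59.1
```

Request:
apply_moves:
  moves: [0,0,1,0,0,0,0,0,2.5,0,0,0,0,0,4,0,0,0,0,0,5.5,0,0,0,0.3,-1.5,6,0,0,0.05,0.5,-3,6,0,0,0.1,0.5,-4.5,6,0,0,0.174,0.5,-6,6,0,0,0.174,0.5,-7.5,6,0,0,0.174,0.8,-9,6,0,0,0.174,1.5,-10.4,6,0,0,0.174,2.3,-11.6,6,0,0,0.174,3,-12.5,5.5,0,0,0.174,3.03,-12.76,4.5,0,0,0.174,3.03,-12.76,3.6,0,0,0.174,3.03,-12.76,3.4,0,0,0.174,3.03,-12.76,3.4,0,0,0.174,3.03,-12.76,3.4,0,0,0.174,3.03,-12.76,3.4,0,0,0.174]

```text
clock: 7.08
tcp_pos: [0.4971, -0.0032, 0.1606]
orientation: [0.001, -0.629, 0.777, -0.001]
wrist_force: [0.1, -0.3, -1.7]
finger_gap: 0.0267
grip_force: 61.4
```

```bash
python3 - <<'E'
from h import *
im,K,T=cam("wrist"); np.savez("w4.npz",im=im,K=K,T=T)
a,Ka,Ta=cam("scene"); np.savez("s4.npz",im=a,K=Ka,T=Ta)
s=status.get_state(); o=s["orientation"]; print(s["tcp_pos"],s["joint_pos"][5],np.degrees(2*np.arctan2(o[2],o[1])),s["wrist_force"])
p=proj(K,T,[.4967,-.0035,.109]); print(p); p=proj(Ka,Ta,[.4967,-.0035,.109]).astype(int); print(p)
o=np.zeros((500,780,3),np.uint8)
w=cv2.resize(im[60:310,160:360],(400,500),interpolation=cv2.INTER_CUBIC); o[:,:400]=w
x,y=p; o[:,405:]=cv2.resize(a[y-50:y+50,x-37:x+38],(375,500),interpolation=cv2.INTER_CUBIC)
cv2.imwrite("pics/w4.png",o)
E
```

```text
[ 0.49725241 -0.00328218  0.1608161 ] -1.52928252254292 257.9852233992822 [-0.32209354 -0.65933651 -2.49723626]
[256.08570408 223.46676605]
[294 170]
```

View pics/w4.png

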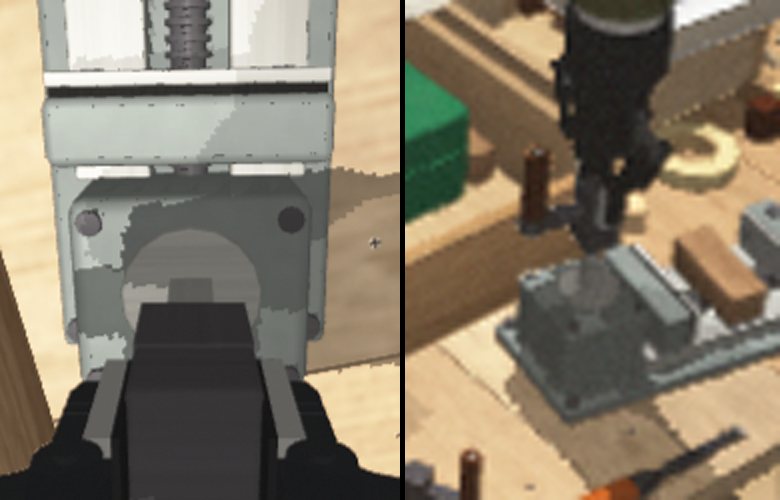

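The wrist crop shows the vise and hub edges parallel, so yaw is good. The seat is centred at crop x 190 (122..259), and the hub's lower front edge runs x 139..253 at y 303. I'll compute the remaining offset.

```bash
python3 - <<'E'
from h import *
d=np.load("w4.npz"); im,K,T=d["im"],d["K"],d["T"]
f=lambda x,y,z: ray(K,T,160+(x-.5)/2,60+(y-.5)/2,z)[:2]
zb=.1608-.0351
A,B=f(139,303,zb),f(253,303,zb); print("hub edge",A,B,np.linalg.norm(A-B))
v=(B-A)/np.linalg.norm(B-A); n=np.array([v[1],-v[0]]); 
print("v",v,np.degrees(np.arctan2(v[1],v[0])))
x=np.array([np.cos(np.radians(78)),np.sin(np.radians(78))])
hub=(A+B)/2+x*.014; print("hub centre",hub)
L,R=f(122,295,.083),f(259,295,.083); s=(L+R)/2; t=f(190,229,.083); print("seat mid",s,np.linalg.norm(L-R),"seat far edge",t,"seat centre",t+x*.0234)
print("shaft lateral 168..212",f(168,282,.109),f(212,282,.109))
lat=v; S=t+x*.0234
print("need shift lat",(s-hub)@v,(f(190,282,.109)-hub)@v,"along x",(S-hub)@x, "jaw line yaw",np.degrees(np.arctan2(*(f(333,163,.069)-f(50,163,.069))[::-1])))
E
```

```text
hub edge [ 0.50798139 -0.02003154] [ 0.47779983 -0.01363878] 0.03085115503914562
v [-0.97829585  0.20721303] 168.04092176966523
hub centre [ 0.49580137 -0.00314109]
seat mid [ 0.49723073 -0.00492242] 0.04625500212878479 seat far edge [ 0.49260483 -0.02732122] seat centre [ 0.49746996 -0.00443256]
shaft lateral 168..212 [ 0.50081509 -0.01906025] [ 0.48814124 -0.0163752 ]
need shift lat -0.0017674494664880332 -0.0017256906642014276 along x -0.0009163309228416078 jaw line yaw 168.02456135774176
```

```bash
python3 - <<'E'
from h import *
d=np.load("w4.npz"); im,K,T=d["im"],d["K"],d["T"]; e=np.load("s4.npz")
c=np.array([.4967,-.0032]);x=np.array([np.cos(np.radians(78)),np.sin(np.radians(78))]);y=np.array([-x[1],x[0]])
for zb in(.1257,.135,.144):
  for h in(0,.052):
    print(zb,h,[((proj(K,T,[*(c-.014*x+s*.014*y),zb+h])-[160,60])*2+.5).round(1).tolist() for s in(1,-1)])
  P=lambda xx,z:((proj(e["K"],e["T"],[*(c+xx*x),zb+z])-[294-37,170-50])*5+[405,0]).round(0)
  print("scene handle top",P(.055,.098),"handle mid",P(.055,.08),"hub bottom",P(0,0))
print(-T[:3,:3].T@T[:3,3])
E
```

```text
0.1257 0 [[244.4, 303.5], [141.0, 303.4]]
0.1257 0.052 [[263.4, 394.0], [120.4, 393.9]]
scene handle top [540. 148.] handle mid [538. 169.] hub bottom [595. 237.]
0.135 0 [[247.0, 315.8], [138.2, 315.7]]
0.135 0.052 [[268.4, 418.0], [115.0, 417.9]]
scene handle top [541. 137.] handle mid [539. 158.] hub bottom [596. 228.]
0.144 0 [[249.8, 329.0], [135.2, 328.9]]
0.144 0.052 [[274.1, 444.9], [108.9, 444.7]]
scene handle top [542. 127.] handle mid [540. 148.] hub bottom [597. 218.]
[ 0.48053853 -0.07671698  0.29499014]
```

```bash
python3 - <<'E'
from h import *
im=np.load("w4.npz")["im"]; g=cv2.cvtColor(im,cv2.COLOR_BGR2GRAY)
for r in(205,209,211,214,220,226,232,236): print(r,g[r,222:296].tolist())
print([int(v) for v in g[195:250,258]])
E
```

```text
205 [158, 160, 161, 161, 160, 161, 161, 160, 159, 160, 159, 159, 159, 159, 159, 158, 158, 158, 158, 158, 158, 158, 109, 92, 91, 91, 90, 89, 88, 89, 91, 91, 91, 90, 90, 90, 91, 90, 90, 90, 90, 90, 91, 89, 104, 112, 113, 113, 113, 113, 113, 113, 113, 113, 113, 113, 113, 113, 112, 112, 112, 113, 112, 113, 113, 113, 113, 112, 97, 89, 89, 90, 91, 90]
209 [152, 157, 157, 157, 157, 157, 157, 157, 156, 156, 155, 155, 155, 155, 155, 155, 155, 154, 154, 154, 154, 142, 102, 90, 90, 90, 89, 89, 87, 87, 89, 90, 90, 89, 88, 88, 89, 89, 89, 90, 90, 89, 89, 88, 96, 108, 110, 110, 110, 110, 110, 110, 110, 110, 110, 110, 110, 109, 109, 109, 109, 109, 109, 109, 109, 109, 109, 106, 91, 90, 90, 90, 90, 89]
211 [146, 155, 157, 156, 156, 156, 156, 156, 127, 96, 89, 89, 90, 89, 89, 89, 89, 89, 89, 89, 89, 76, 61, 58, 57, 58, 58, 58, 58, 59, 59, 58, 58, 59, 59, 58, 59, 58, 58, 58, 59, 59, 59, 60, 63, 68, 69, 70, 69, 69, 69, 70, 69, 70, 69, 69, 69, 69, 68, 69, 86, 108, 112, 113, 112, 113, 113, 105, 93, 90, 90, 90, 90, 90]
214 [140, 157, 160, 160, 159, 158, 158, 142, 76, 45, 44, 44, 44, 44, 46, 46, 46, 45, 45,
[... 1008 characters left out ...]
 52, 52, 52, 52, 51, 52, 52, 54, 53, 53, 53, 54, 55, 55, 54, 53, 54, 53, 54, 53, 53, 53, 53, 53, 53, 53, 53, 53, 53, 55, 84, 90, 91, 111, 115, 115, 114, 113, 113]
236 [113, 113, 114, 114, 89, 53, 43, 44, 44, 44, 45, 44, 44, 44, 45, 44, 45, 44, 44, 45, 44, 45, 45, 44, 45, 44, 44, 45, 46, 44, 45, 45, 45, 44, 44, 44, 44, 45, 44, 45, 44, 44, 45, 45, 45, 45, 45, 44, 44, 45, 44, 45, 44, 45, 44, 45, 45, 44, 44, 45, 44, 45, 44, 43, 44, 82, 105, 114, 115, 115, 114, 113, 114, 114]
[114, 114, 114, 110, 94, 89, 89, 89, 89, 90, 91, 90, 90, 90, 89, 87, 59, 44, 45, 44, 45, 45, 45, 44, 44, 44, 44, 45, 44, 44, 45, 46, 44, 45, 45, 44, 46, 52, 51, 47, 44, 44, 45, 45, 44, 43, 43, 43, 46, 45, 45, 45, 44, 45, 44]
```

Request:
apply_moves:
  moves: [0.02,-0.03,-0.2,0,0,0,0.02,-0.03,-0.4,0,0,0,0.02,-0.03,-0.6,0,0,0,0.02,-0.03,-0.7,0,0,0,0.02,-0.03,-0.8,0,0,0,0.02,-0.03,-0.9,0,0,0,0.02,-0.03,-1,0,0,0,0.02,-0.03,-1,0,0,0]

```text
clock: 7.85
tcp_pos: [0.4968, -0.0044, 0.1338]
orientation: [-0.0, -0.629, 0.778, 0.0]
wrist_force: [0.5, 0.2, -2.1]
finger_gap: 0.0267
grip_force: 61.6
```

Request:
apply_moves:
  moves: [0,0,-0.2,0,0,0,0,0,-0.35,0,0,0,0,0,-0.5,0,0,0,0,0,-0.56,0,0,0,0,0,-0.62,0,0,0,0,0,-0.66,0,0,0,0,0,-0.66,0,0,0,0,0,-0.66,0,0,0]

```text
clock: 8.52
tcp_pos: [0.4969, -0.0044, 0.1181]
orientation: [0.0, -0.629, 0.778, -0.0]
wrist_force: [-0.3, -0.2, 1.8]
finger_gap: 0.0269
grip_force: 61.7
```

Request:
apply_moves:
  moves: [0,0,-0.06,0,0,0,0,0,-0.1,0,0,0,0,0,-0.1,0,0,0,0,0,-0.1,0,0,0]

```text
clock: 8.85
tcp_pos: [0.4969, -0.0044, 0.118]
orientation: [0.0, -0.629, 0.777, -0.001]
wrist_force: [-7.0, 1.2, 20.1]
finger_gap: 0.0271
grip_force: 64.3
```

Request:
apply_moves:
  moves: [0,0,0.1,0,0,0,0,0,0.1,0,0,0,0,0,0.1,0,0,0,0,0,0.1,0,0,0,0,0,0.1,0,0,0,0,0,0.1,0,0,0,0,0,0.1,0,0,0,0,0,1,0,0,0,0,0,2.4,0,0,0,0,0,3.8,0,0,0,0,0,3.8,0,0,0,0.46,2.15,3.8,0,0,0,0.46,2.15,3.8,0,0,0,0.46,2.15,3.8,0,0,0,0.46,2.15,3.8,0,0,0]
  claw: 90

```text
clock: 10.1
tcp_pos: [0.5083, 0.0498, 0.21]
orientation: [-0.0, -0.63, 0.777, 0.0]
wrist_force: [0.6, 0.4, -0.5]
finger_gap: 0.0767
grip_force: 0.0
```

```bash
python3 - <<'E'
from h import *
im,K,T=cam("wrist"); np.savez("w5.npz",im=im,K=K,T=T)
s=status.get_state(); print(s["tcp_pos"],s["joint_pos"])
print("expect handle top",proj(K,T,[.5083,.0494,.181]),"hub top",proj(K,T,[.4969,-.0044,.135]))
cv2.imwrite("pics/w5.png",im)
E
```

```text
[0.50812538 0.04930405 0.20994011] [-6.03586814e-02  2.00473155e-01 -1.75581751e-01  1.19550029e+00
 -4.60570165e-04 -1.42132055e+00]
expect handle top [255.10023171 239.22195091] hub top [255.28715411 126.76241307]
```

View pics/w5.png

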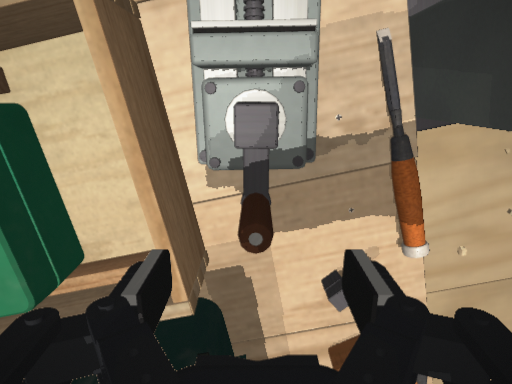

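The handle's top end is at (255,239) and the hub top at (256,124), both where expected, and the crank sits on the shaft. Now I descend onto the handle.

Request:
apply_moves:
  moves: [0,0,-1.2,0,0,0,0,0,-2,0,0,0,0,0,-2.3,0,0,0,0,0,-2.3,0,0,0,0,0,-2.3,0,0,0]

```text
clock: 10.57
tcp_pos: [0.5082, 0.0488, 0.153]
orientation: [-0.0, -0.629, 0.778, 0.0]
wrist_force: [0.7, -0.3, 0.6]
finger_gap: 0.077
grip_force: 0.0
```

Request:
apply_moves:
  moves: [0,0,0,0,0,0,0,0,0,0,0,0,0,0,0,0,0,0,0,0,0,0,0,0,0,0,0,0,0,0,0,0,0,0,0,0,0,0,0,0,0,0,0,0,0,0,0,0,0,0,0,0,0,0,0,0,0,0,0,0]
  claw: 0
  newtons: 45

```text
clock: 11.4
tcp_pos: [0.5088, 0.0496, 0.1533]
orientation: [0.001, -0.629, 0.777, -0.0]
wrist_force: [-0.2, 1.2, 5.5]
finger_gap: 0.0184
grip_force: 43.9
```

```bash
python3 - <<'E'
import numpy as np
from workcell import status
s=status.get_state(); print(s["tcp_pos"],s["wrist_force"],s["joint_pos"])
def rows(a0,step,n):
    for i in range(1,n+1):
        a=np.radians(a0); b=np.radians(a0-step*i)
        print(f"{2.2*(np.cos(b)-np.cos(a)):.2f}, {2.2*(np.sin(b)-np.sin(a)):.2f}, 0, 0, 0, 0,",end=" ")
    print()
rows(78,18,20)
E
```

```text
[0.50882403 0.04961739 0.15334128] [-0.16055946  1.23674703  5.45777186] [-6.01750717e-02  2.33548531e-01 -2.76967494e-01  1.05919680e+00
  4.36788158e-04 -1.42058929e+00]
0.64, -0.25, 0, 0, 0, 0, 1.18, -0.68, 0, 0, 0, 0, 1.55, -1.26, 0, 0, 0, 0, 1.73, -1.92, 0, 0, 0, 0, 1.69, -2.61, 0, 0, 0, 0, 1.45, -3.25, 0, 0, 0, 0, 1.01, -3.79, 0, 0, 0, 0, 0.44, -4.16, 0, 0, 0, 0, -0.23, -4.34, 0, 0, 0, 0, -0.91, -4.30, 0, 0, 0, 0, -1.56, -4.06, 0, 0, 0, 0, -2.09, -3.62, 0, 0, 0, 0, -2.47, -3.05, 0, 0, 0, 0, -2.65, -2.38, 0, 0, 0, 0, -2.61, -1.69, 0, 0, 0, 0, -2.36, -1.05, 0, 0, 0, 0, -1.93, -0.52, 0, 0, 0, 0, -1.35, -0.14, 0, 0, 0, 0, -0.69, 0.04, 0, 0, 0, 0, -0.00, 0.00, 0, 0, 0, 0,
```

Request:
apply_moves:
  moves: [0.64,-0.25,0.03,0,0,0,1.18,-0.68,0.03,0,0,0,1.55,-1.26,0.03,0,0,0,1.73,-1.92,0.03,0,0,0,1.69,-2.61,0.03,0,0,0,1.45,-3.25,0.03,0,0,0,1.01,-3.79,0.03,0,0,0,0.44,-4.16,0.03,0,0,0,-0.23,-4.34,0.03,0,0,0,-0.91,-4.3,0.03,0,0,0,-1.56,-4.06,0.03,0,0,0,-2.09,-3.62,0.03,0,0,0,-2.47,-3.05,0.03,0,0,0,-2.65,-2.38,0.03,0,0,0,-2.61,-1.69,0.03,0,0,0,-2.36,-1.05,0.03,0,0,0,-1.93,-0.52,0.03,0,0,0,-1.35,-0.14,0.03,0,0,0,-0.69,0.04,0.03,0,0,0,0,0,0.03,0,0,0]

```text
clock: 13.07
tcp_pos: [0.504, 0.0511, 0.1532]
orientation: [-0.003, -0.63, 0.777, 0.004]
wrist_force: [-11.8, 3.5, 12.0]
finger_gap: 0.0187
grip_force: 46.7
```

```bash
python3 - <<'E'
from h import *
a,K,T=cam("scene"); s=status.get_state(); print(s["clock"],s["tcp_pos"],s["wrist_force"],s["joint_pos"])
im,Kw,Tw=cam("wrist")
o=np.zeros((384,800,3),np.uint8); o[:,:480]=im[:,:480]; o[:,482:]=cv2.resize(a[120:240,250:349],(318,384))
cv2.imwrite("pics/t1.png",o)
E
```

```text
13.1167 [0.50801763 0.05045777 0.15326897] [-5.08905158  3.63650816 10.37881024] [-5.91046932e-02  2.36856544e-01 -2.72821107e-01  1.06596235e+00
  1.29503007e-03 -1.42049104e+00]
```

View pics/t1.png

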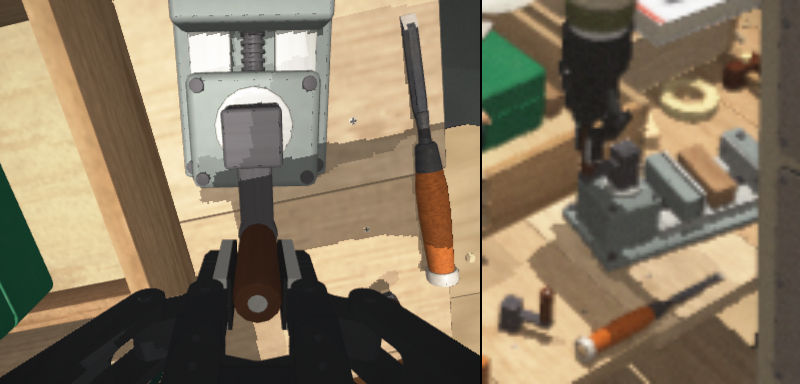

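The jaw has advanced (more of the screw shows behind it) and the crank is still seated. On to the second turn, easing off the downward load.

Request:
apply_moves:
  moves: [0.64,-0.25,0.05,0,0,0,1.18,-0.68,0.05,0,0,0,1.55,-1.26,0.05,0,0,0,1.73,-1.92,0.05,0,0,0,1.69,-2.61,0.05,0,0,0,1.45,-3.25,0.05,0,0,0,1.01,-3.79,0.05,0,0,0,0.44,-4.16,0.05,0,0,0,-0.23,-4.34,0.05,0,0,0,-0.91,-4.3,0.05,0,0,0,-1.56,-4.06,0.05,0,0,0,-2.09,-3.62,0.05,0,0,0,-2.47,-3.05,0.05,0,0,0,-2.65,-2.38,0.05,0,0,0,-2.61,-1.69,0.05,0,0,0,-2.36,-1.05,0.05,0,0,0,-1.93,-0.52,0.05,0,0,0,-1.35,-0.14,0.05,0,0,0,-0.69,0.04,0.05,0,0,0,0,0,0.05,0,0,0]

```text
clock: 14.83
tcp_pos: [0.5034, 0.051, 0.1535]
orientation: [-0.004, -0.629, 0.777, 0.004]
wrist_force: [-11.6, 4.9, 8.1]
finger_gap: 0.0189
grip_force: 47.2
```

```bash
python3 - <<'E'
import numpy as np
from workcell import status
s=status.get_state(); print(s["clock"],s["tcp_pos"],s["wrist_force"])
def rows(a0,step,n):
    for i in range(1,n+1):
        a=np.radians(a0); b=np.radians(a0-step*i)
        print(f"{2.2*(np.cos(b)-np.cos(a)):.2f}, {2.2*(np.sin(b)-np.sin(a)):.2f}, 0, 0, 0, 0,",end=" ")
    print()
rows(78,12,17); rows(78-204,6,10); rows(78-264,6,10)
E
```

```text
14.8333 [0.50336981 0.05099449 0.15349365] [-11.60989562   4.87880779   8.09049295]
0.44, -0.14, 0, 0, 0, 0, 0.84, -0.37, 0, 0, 0, 0, 1.18, -0.68, 0, 0, 0, 0, 1.45, -1.05, 0, 0, 0, 0, 1.63, -1.47, 0, 0, 0, 0, 1.73, -1.92, 0, 0, 0, 0, 1.73, -2.38, 0, 0, 0, 0, 1.63, -2.83, 0, 0, 0, 0, 1.45, -3.25, 0, 0, 0, 0, 1.18, -3.62, 0, 0, 0, 0, 0.84, -3.93, 0, 0, 0, 0, 0.44, -4.16, 0, 0, 0, 0, 0.00, -4.30, 0, 0, 0, 0, -0.46, -4.35, 0, 0, 0, 0, -0.91, -4.30, 0, 0, 0, 0, -1.35, -4.16, 0, 0, 0, 0, -1.75, -3.93, 0, 0, 0, 0, 
-0.18, 0.14, 0, 0, 0, 0, -0.34, 0.31, 0, 0, 0, 0, -0.49, 0.49, 0, 0, 0, 0, -0.61, 0.68, 0, 0, 0, 0, -0.72, 0.89, 0, 0, 0, 0, -0.80, 1.10, 0, 0, 0, 0, -0.86, 1.32, 0, 0, 0, 0, -0.89, 1.55, 0, 0, 0, 0, -0.91, 1.78, 0, 0, 0, 0, -0.89, 2.01, 0, 0, 0, 0, 
0.04, 0.23, 0, 0, 0, 0, 0.10, 0.45, 0, 0, 0, 0, 0.18, 0.66, 0, 0, 0, 0, 0.28, 0.87, 0, 0, 0, 0, 0.41, 1.06, 0, 0, 0, 0, 0.55, 1.24, 0, 0, 0, 0, 0.72, 1.40, 0, 0, 0, 0, 0.89, 1.55, 0, 0, 0, 0, 1.09, 1.68, 0, 0, 0, 0, 1.29, 1.78, 0, 0, 0, 0,
```

Request:
apply_moves:
  moves: [0.44,-0.14,0.02,0,0,0,0.84,-0.37,0.02,0,0,0,1.18,-0.68,0.02,0,0,0,1.45,-1.05,0.02,0,0,0,1.63,-1.47,0.02,0,0,0,1.73,-1.92,0.02,0,0,0,1.73,-2.38,0.02,0,0,0,1.63,-2.83,0.02,0,0,0,1.45,-3.25,0.02,0,0,0,1.18,-3.62,0.02,0,0,0,0.84,-3.93,0.02,0,0,0,0.44,-4.16,0.02,0,0,0,0,-4.3,0.02,0,0,0,-0.46,-4.35,0.02,0,0,0,-0.91,-4.3,0.02,0,0,0,-1.35,-4.16,0.02,0,0,0,-1.75,-3.93,0.02,0,0,0,-1.75,-3.93,0.02,0,0,0]

```text
clock: 16.33
tcp_pos: [0.4656, -0.0482, 0.1543]
orientation: [0.002, -0.629, 0.777, -0.001]
wrist_force: [8.5, 1.6, -13.1]
finger_gap: 0.0189
grip_force: 45.2
```

```bash
cat > st.py <<'E'
import numpy as np
from workcell import status
s=status.get_state(); p=s["tcp_pos"][:2]-np.array([.4966,-.0044]); f=s["wrist_force"]; a=np.arctan2(p[1],p[0])
t=np.array([np.sin(a),-np.cos(a)])
print(round(s["clock"],2),"ang",np.degrees(a).round(1),"r",np.hypot(*p).round(4),"tang push",(-f[:2]@t).round(1),"radial",(f[:2]@[np.cos(a),np.sin(a)]).round(1),"z",f[2].round(1))
E
python3 st.py
```

```text
16.33 ang -125.3 r 0.0537 tang push 6.0 radial -6.2 z -13.1
```

Request:
apply_moves:
  moves: [-0.17,0.16,-0.03,0,0,0,-0.33,0.33,-0.04,0,0,0,-0.48,0.51,-0.04,0,0,0,-0.6,0.7,-0.04,0,0,0,-0.71,0.91,-0.04,0,0,0,-0.79,1.12,-0.04,0,0,0,-0.85,1.34,-0.04,0,0,0,-0.88,1.57,-0.04,0,0,0,-0.9,1.8,-0.04,0,0,0,-0.88,2.03,-0.04,0,0,0]

```text
clock: 17.17
tcp_pos: [0.4432, -0.001, 0.1539]
orientation: [-0.002, -0.628, 0.778, -0.003]
wrist_force: [1.1, -10.2, -3.3]
finger_gap: 0.0188
grip_force: 46.0
```

```bash
python3 st.py
```

```text
17.17 ang 176.3 r 0.0535 tang push 10.1 radial -1.8 z -3.3
```

```bash
python3 - <<'E'
from h import *
d=np.load("w1.npz"); im,K,T=d["im"],d["K"],d["T"]; g=cv2.cvtColor(im,cv2.COLOR_BGR2GRAY)
x=np.array([np.cos(np.radians(-102)),np.sin(np.radians(-102))]); y=np.array([-x[1],x[0]]); c=np.array([.4968,-.004])
for ly in(-.046,-.03,.03,.046):
    r=[]
    for mm in range(20,216,2):
        u,v=proj(K,T,[*(c+x*mm/1e3+y*ly),.069]); r.append(int(cv2.getRectSubPix(g,(1,1),(float(u),float(v)))[0,0]))
    print(ly,"from 20 step 2:",r)
E
```

```text
-0.046 from 20 step 2: [52, 52, 52, 51, 58, 81, 83, 87, 120, 127, 54, 57, 76, 84, 84, 83, 92, 138, 136, 134, 134, 130, 106, 26, 55, 187, 176, 199, 216, 216, 214, 212, 211, 211, 211, 210, 208, 207, 206, 205, 163, 132, 139, 118, 101, 122, 147, 143, 90, 95, 117, 109, 93, 113, 143, 172, 172, 175, 192, 194, 198, 196, 195, 196, 194, 194, 194, 192, 188, 190, 142, 85, 64, 65, 65, 64, 64, 61, 62, 54, 56, 73, 86, 86, 84, 85, 81, 82, 81, 73, 86, 95, 112, 158, 166, 163, 159, 160]
-0.03 from 20 step 2: [152, 116, 94, 91, 94, 103, 114, 159, 178, 110, 52, 77, 125, 133, 160, 159, 157, 156, 153, 151, 150, 143, 113, 40, 77, 212, 193, 189, 209, 209, 208, 208, 207, 206, 205, 205, 205, 204, 203, 178, 87, 51, 56, 70, 122, 144, 143, 134, 144, 143, 133, 130, 143, 135, 112, 111, 123, 129, 133, 130, 152, 195, 194, 194, 193, 193, 193, 194, 193, 183, 108, 78, 66, 62, 60, 62, 63, 72, 170, 183, 127, 115, 136, 141, 123, 68, 72, 76, 84, 87, 99, 133, 134, 135, 174, 177, 178, 176]
0.03 from 20 step 2: [147, 148, 148, 146, 134, 109, 128, 200, 158, 70, 59, 105, 126, 149, 148, 147, 147, 146, 146, 145, 142, 125, 65, 40, 
[... 165 characters left out ...]
 125, 124, 157, 181, 183, 183, 183, 183, 183, 182, 182, 170, 108, 69, 60, 38, 47, 63, 64, 106, 177, 154, 110, 126, 138, 137, 120, 82, 75, 66, 78, 103, 130, 133, 129, 150, 173, 171, 172, 167]
0.046 from 20 step 2: [175, 179, 183, 187, 187, 189, 190, 192, 192, 186, 166, 112, 137, 143, 142, 143, 141, 142, 143, 141, 139, 122, 100, 67, 160, 189, 179, 177, 177, 178, 177, 178, 173, 168, 172, 173, 107, 145, 162, 159, 157, 156, 152, 138, 127, 125, 132, 135, 123, 138, 126, 130, 135, 119, 133, 129, 125, 135, 120, 139, 163, 169, 168, 165, 164, 166, 165, 158, 157, 162, 166, 166, 160, 155, 141, 89, 66, 125, 177, 141, 113, 114, 134, 139, 139, 138, 137, 136, 135, 134, 134, 135, 128, 143, 153, 153, 153, 154]
```

```bash
cat > r.py <<'E'
import numpy as np,sys
a0,step,n=map(float,sys.argv[1:]); a=np.radians(a0)
for i in range(1,int(n)+1):
    b=np.radians(a0-step*i); print(f"{2.2*(np.cos(b)-np.cos(a)):.2f}, {2.2*(np.sin(b)-np.sin(a)):.2f}, 0, 0, 0, 0,",end=" ")
print()
E
python3 r.py 174 8 12; python3 r.py 78 6 6;  python3 r.py 42 4 16
```

```text
0.05, 0.30, 0, 0, 0, 0, 0.15, 0.59, 0, 0, 0, 0, 0.28, 0.87, 0, 0, 0, 0, 0.45, 1.12, 0, 0, 0, 0, 0.66, 1.35, 0, 0, 0, 0, 0.89, 1.55, 0, 0, 0, 0, 1.16, 1.71, 0, 0, 0, 0, 1.44, 1.84, 0, 0, 0, 0, 1.73, 1.92, 0, 0, 0, 0, 2.03, 1.96, 0, 0, 0, 0, 2.34, 1.96, 0, 0, 0, 0, 2.65, 1.92, 0, 0, 0, 0, 
0.22, -0.06, 0, 0, 0, 0, 0.44, -0.14, 0, 0, 0, 0, 0.64, -0.25, 0, 0, 0, 0, 0.84, -0.37, 0, 0, 0, 0, 1.01, -0.52, 0, 0, 0, 0, 1.18, -0.68, 0, 0, 0, 0, 
0.10, -0.12, 0, 0, 0, 0, 0.19, -0.24, 0, 0, 0, 0, 0.27, -0.37, 0, 0, 0, 0, 0.34, -0.51, 0, 0, 0, 0, 0.40, -0.65, 0, 0, 0, 0, 0.46, -0.79, 0, 0, 0, 0, 0.50, -0.94, 0, 0, 0, 0, 0.53, -1.09, 0, 0, 0, 0, 0.55, -1.24, 0, 0, 0, 0, 0.56, -1.40, 0, 0, 0, 0, 0.56, -1.55, 0, 0, 0, 0, 0.55, -1.70, 0, 0, 0, 0, 0.53, -1.85, 0, 0, 0, 0, 0.50, -2.00, 0, 0, 0, 0, 0.46, -2.15, 0, 0, 0, 0, 0.40, -2.30, 0, 0, 0, 0,
```

Request:
apply_moves:
  moves: [0.05,0.3,-0.01,0,0,0,0.15,0.59,-0.01,0,0,0,0.28,0.87,-0.01,0,0,0,0.45,1.12,-0.01,0,0,0,0.66,1.35,-0.01,0,0,0,0.89,1.55,-0.01,0,0,0,1.16,1.71,-0.01,0,0,0,1.44,1.84,-0.01,0,0,0,1.73,1.92,-0.01,0,0,0,2.03,1.96,-0.01,0,0,0,2.34,1.96,-0.01,0,0,0,2.65,1.92,-0.01,0,0,0]

```text
clock: 18.17
tcp_pos: [0.5043, 0.0509, 0.1533]
orientation: [-0.003, -0.629, 0.777, 0.004]
wrist_force: [-9.3, 3.8, 10.3]
finger_gap: 0.0188
grip_force: 47.6
```

```bash
python3 st.py
```

```text
18.17 ang 82.0 r 0.0559 tang push 9.8 radial 2.5 z 10.3
```

Request:
apply_moves:
  moves: [0.22,-0.06,0,0,0,0,0.44,-0.14,0,0,0,0,0.64,-0.25,0,0,0,0,0.84,-0.37,0,0,0,0]

```text
clock: 18.5
tcp_pos: [0.5265, 0.0431, 0.1535]
orientation: [-0.001, -0.63, 0.777, 0.004]
wrist_force: [-7.8, 7.6, 9.8]
finger_gap: 0.0187
grip_force: 47.5
```

```bash
python3 st.py
```

```text
18.5 ang 57.8 r 0.0561 tang push 10.6 radial 2.3 z 9.8
```

```bash
python3 r.py 54 6 5;  python3 r.py 24 6 4; python3 r.py 0 4 6;python3 r.py -24 4 6; python3 r.py -48 4 6
```

```text
0.18, -0.14, 0, 0, 0, 0, 0.34, -0.31, 0, 0, 0, 0, 0.49, -0.49, 0, 0, 0, 0, 0.61, -0.68, 0, 0, 0, 0, 0.72, -0.89, 0, 0, 0, 0, 
0.08, -0.21, 0, 0, 0, 0, 0.14, -0.44, 0, 0, 0, 0, 0.18, -0.66, 0, 0, 0, 0, 0.19, -0.89, 0, 0, 0, 0, 
-0.01, -0.15, 0, 0, 0, 0, -0.02, -0.31, 0, 0, 0, 0, -0.05, -0.46, 0, 0, 0, 0, -0.09, -0.61, 0, 0, 0, 0, -0.13, -0.75, 0, 0, 0, 0, -0.19, -0.89, 0, 0, 0, 0, 
-0.07, -0.14, 0, 0, 0, 0, -0.14, -0.27, 0, 0, 0, 0, -0.23, -0.40, 0, 0, 0, 0, -0.32, -0.52, 0, 0, 0, 0, -0.43, -0.63, 0, 0, 0, 0, -0.54, -0.74, 0, 0, 0, 0, 
-0.12, -0.10, 0, 0, 0, 0, -0.24, -0.19, 0, 0, 0, 0, -0.37, -0.27, 0, 0, 0, 0, -0.51, -0.34, 0, 0, 0, 0, -0.65, -0.40, 0, 0, 0, 0, -0.79, -0.46, 0, 0, 0, 0,
```

Request:
apply_moves:
  moves: [0.18,-0.14,0.02,0,0,0,0.34,-0.31,0.02,0,0,0,0.49,-0.49,0.02,0,0,0,0.61,-0.68,0.02,0,0,0,0.72,-0.89,0.02,0,0,0]

```text
clock: 18.92
tcp_pos: [0.5462, 0.0218, 0.1539]
orientation: [0.001, -0.63, 0.777, 0.004]
wrist_force: [-2.3, 11.2, 3.8]
finger_gap: 0.0187
grip_force: 46.8
```

```bash
python3 st.py
```

```text
18.92 ang 27.8 r 0.0561 tang push 11.0 radial 3.2 z 3.8
```

Request:
apply_moves:
  moves: [0.08,-0.21,0,0,0,0,0.14,-0.44,0,0,0,0,0.18,-0.66,0,0,0,0,0.19,-0.89,0,0,0,0]

```text
clock: 19.25
tcp_pos: [0.5526, -0.0006, 0.154]
orientation: [0.002, -0.63, 0.777, 0.003]
wrist_force: [2.2, 10.8, 0.0]
finger_gap: 0.019
grip_force: 46.3
```

```bash
python3 st.py
```

```text
19.25 ang 3.9 r 0.0562 tang push 10.6 radial 3.0 z 0.0
```

Request:
apply_moves:
  moves: [-0.01,-0.15,0,0,0,0,-0.02,-0.31,0,0,0,0,-0.05,-0.46,0,0,0,0,-0.09,-0.61,0,0,0,0,-0.13,-0.75,0,0,0,0,-0.19,-0.89,0,0,0,0]

```text
clock: 19.75
tcp_pos: [0.5493, -0.0235, 0.154]
orientation: [0.003, -0.63, 0.777, 0.002]
wrist_force: [6.4, 9.8, -3.5]
finger_gap: 0.0184
grip_force: 46.1
```

```bash
python3 st.py
```

```text
19.75 ang -19.9 r 0.056 tang push 11.4 radial 2.7 z -3.5
```

Request:
apply_moves:
  moves: [-0.07,-0.14,-0.02,0,0,0,-0.14,-0.27,-0.02,0,0,0,-0.23,-0.4,-0.02,0,0,0]

```text
clock: 20.0
tcp_pos: [0.5442, -0.0338, 0.1539]
orientation: [0.003, -0.63, 0.777, 0.001]
wrist_force: [6.6, 7.6, -3.4]
finger_gap: 0.0186
grip_force: 46.2
```

```bash
python3 st.py;  python3 r.py -36 4 6; python3 r.py -48 4 6
```

```text
20.0 ang -31.8 r 0.0559 tang push 9.9 radial 1.6 z -3.4
-0.09, -0.12, 0, 0, 0, 0, -0.20, -0.24, 0, 0, 0, 0, -0.31, -0.34, 0, 0, 0, 0, -0.43, -0.44, 0, 0, 0, 0, -0.55, -0.53, 0, 0, 0, 0, -0.68, -0.61, 0, 0, 0, 0, 
-0.12, -0.10, 0, 0, 0, 0, -0.24, -0.19, 0, 0, 0, 0, -0.37, -0.27, 0, 0, 0, 0, -0.51, -0.34, 0, 0, 0, 0, -0.65, -0.40, 0, 0, 0, 0, -0.79, -0.46, 0, 0, 0, 0,
```

Request:
apply_moves:
  moves: [-0.09,-0.12,-0.01,0,0,0,-0.2,-0.24,-0.01,0,0,0,-0.31,-0.34,-0.01,0,0,0,-0.43,-0.44,-0.01,0,0,0,-0.55,-0.53,-0.01,0,0,0]

```text
clock: 20.42
tcp_pos: [0.5311, -0.0479, 0.1539]
orientation: [0.003, -0.629, 0.777, -0.0]
wrist_force: [8.3, 6.9, -2.8]
finger_gap: 0.0185
grip_force: 46.2
```

```bash
python3 st.py;  python3 r.py -56 4 5; python3 r.py -76 4 5; python3 r.py -96 4 5; python3 r.py -116 4 5
```

```text
20.42 ang -51.6 r 0.0556 tang push 10.8 radial -0.3 z -2.8
-0.13, -0.08, 0, 0, 0, 0, -0.27, -0.15, 0, 0, 0, 0, -0.41, -0.22, 0, 0, 0, 0, -0.55, -0.27, 0, 0, 0, 0, -0.70, -0.31, 0, 0, 0, 0, 
-0.15, -0.03, 0, 0, 0, 0, -0.30, -0.05, 0, 0, 0, 0, -0.46, -0.06, 0, 0, 0, 0, -0.61, -0.06, 0, 0, 0, 0, -0.76, -0.05, 0, 0, 0, 0, 
-0.15, 0.02, 0, 0, 0, 0, -0.30, 0.05, 0, 0, 0, 0, -0.45, 0.10, 0, 0, 0, 0, -0.59, 0.15, 0, 0, 0, 0, -0.73, 0.21, 0, 0, 0, 0, 
-0.14, 0.07, 0, 0, 0, 0, -0.27, 0.15, 0, 0, 0, 0, -0.39, 0.24, 0, 0, 0, 0, -0.51, 0.34, 0, 0, 0, 0, -0.62, 0.45, 0, 0, 0, 0,
```

Request:
apply_moves:
  moves: [-0.13,-0.08,0,0,0,0,-0.27,-0.15,0,0,0,0,-0.41,-0.22,0,0,0,0,-0.55,-0.27,0,0,0,0]

```text
clock: 20.75
tcp_pos: [0.518, -0.0552, 0.154]
orientation: [0.004, -0.629, 0.777, -0.001]
wrist_force: [10.8, 4.7, -5.7]
finger_gap: 0.0188
grip_force: 46.1
```

```bash
python3 st.py; python3 r.py -72 4 5; python3 r.py -92 4 5; python3 r.py -112 4 5
```

```text
20.75 ang -67.2 r 0.0551 tang push 11.8 radial -0.2 z -5.7
-0.15, -0.04, 0, 0, 0, 0, -0.30, -0.07, 0, 0, 0, 0, -0.45, -0.10, 0, 0, 0, 0, -0.60, -0.11, 0, 0, 0, 0, -0.76, -0.11, 0, 0, 0, 0, 
-0.15, 0.01, 0, 0, 0, 0, -0.31, 0.03, 0, 0, 0, 0, -0.46, 0.06, 0, 0, 0, 0, -0.60, 0.11, 0, 0, 0, 0, -0.75, 0.16, 0, 0, 0, 0, 
-0.14, 0.06, 0, 0, 0, 0, -0.28, 0.13, 0, 0, 0, 0, -0.41, 0.22, 0, 0, 0, 0, -0.53, 0.31, 0, 0, 0, 0, -0.65, 0.40, 0, 0, 0, 0,
```

Request:
apply_moves:
  moves: [-0.15,-0.04,-0.02,0,0,0,-0.3,-0.07,-0.02,0,0,0,-0.45,-0.1,-0.02,0,0,0]

```text
clock: 21.0
tcp_pos: [0.5082, -0.0581, 0.154]
orientation: [0.005, -0.629, 0.777, -0.002]
wrist_force: [14.2, 5.6, -5.8]
finger_gap: 0.0188
grip_force: 46.2
```

```bash
python3 st.py; python3 r.py -84 3 8; python3 r.py -96 3 8
```

```text
21.0 ang -77.8 r 0.0549 tang push 15.0 radial -2.5 z -5.8
-0.11, -0.01, 0, 0, 0, 0, -0.23, -0.01, 0, 0, 0, 0, -0.35, -0.01, 0, 0, 0, 0, -0.46, 0.00, 0, 0, 0, 0, -0.57, 0.02, 0, 0, 0, 0, -0.69, 0.04, 0, 0, 0, 0, -0.80, 0.06, 0, 0, 0, 0, -0.91, 0.10, 0, 0, 0, 0, 
-0.11, 0.02, 0, 0, 0, 0, -0.23, 0.04, 0, 0, 0, 0, -0.34, 0.06, 0, 0, 0, 0, -0.45, 0.10, 0, 0, 0, 0, -0.56, 0.13, 0, 0, 0, 0, -0.66, 0.18, 0, 0, 0, 0, -0.77, 0.23, 0, 0, 0, 0, -0.87, 0.28, 0, 0, 0, 0,
```

Request:
apply_moves:
  moves: [-0.05,0,-0.01,0,0,0,-0.11,-0.01,-0.01,0,0,0,-0.11,-0.01,-0.01,0,0,0,-0.11,-0.01,-0.01,0,0,0]

```text
clock: 21.33
tcp_pos: [0.5059, -0.0584, 0.1539]
orientation: [0.005, -0.629, 0.777, -0.003]
wrist_force: [13.6, 4.9, -3.8]
finger_gap: 0.0191
grip_force: 46.3
```

```bash
python3 st.py
```

```text
21.33 ang -80.2 r 0.0548 tang push 14.3 radial -2.5 z -3.8
```

Request:
apply_moves:
  moves: [0.06,0.01,0,0,0,0,0.12,0.02,0,0,0,0,0.18,0.03,0,0,0,0,0.2,0.03,0,0,0,0,0.2,0.03,0,0,0,0]

```text
clock: 21.75
tcp_pos: [0.508, -0.0582, 0.1536]
orientation: [0.002, -0.629, 0.777, -0.001]
wrist_force: [5.1, 1.2, 0.8]
finger_gap: 0.0188
grip_force: 46.5
```

```bash
python3 st.py
```

```text
21.75 ang -78.1 r 0.0549 tang push 5.2 radial -0.2 z 0.8
```

Request:
apply_moves:
  moves: [0.04,0,0,0,0,0,0.04,0,0,0,0,0,0.04,0,0,0,0,0,0.04,0,0,0,0,0,0.04,0,0,0,0,0,0.04,0,0,0,0,0,0.04,0,0,0,0,0,0.04,0,0.5,0,0,0,0.04,0,1.2,0,0,0,0.04,0,2.2,0,0,0,0.04,0,3.6,0,0,0,0.04,0,5,0,0,0,0.04,1.5,6,0,0,0,0.04,1.5,6,0,0,0,0.04,1.5,6,0,0,0]
  claw: 90

```text
clock: 23.0
tcp_pos: [0.5075, -0.0196, 0.3049]
orientation: [0.001, -0.63, 0.777, -0.001]
wrist_force: [0.2, -0.5, 0.4]
finger_gap: 0.0769
grip_force: 0.0
```

```bash
python3 - <<'E'
from h import *
im,K,T=cam("wrist"); s=status.get_state(); print(s["clock"],s["tcp_pos"],s["wrist_force"],s["finger_gap"])
g=cv2.cvtColor(im,cv2.COLOR_BGR2GRAY); np.savez("w9.npz",im=im,K=K,T=T)
c=np.array([.4968,-.004])
print("hub",proj(K,T,[*c,.135]),"handle exp",proj(K,T,[.4966+.055*np.cos(np.radians(-79)),-.0044+.055*np.sin(np.radians(-79)),.181]))
hsv=cv2.cvtColor(im,cv2.COLOR_BGR2HSV)
# brown-dark handle blob and dark grey hub blob
u,v=proj(K,T,[*c,.135]).astype(int)
print("hub patch row",g[v,max(0,u-45):u+46:3].tolist()); print("hub patch col",g[max(0,v-45):v+46:3,u].tolist())
m=((hsv[...,1]>110)&(hsv[...,2]<110)&(hsv[...,0]<15)).astype(np.uint8)
n,l,st,ce=cv2.connectedComponentsWithStats(m)
for i in range(1,n):
    if st[i,4]>120: print(st[i],ce[i].round(1))
x=np.array([np.cos(np.radians(-102)),np.sin(np.radians(-102))]); y=np.array([-x[1],x[0]])
for ly in(-.03,-.02,.02,.03):
    print(ly,[int(g[int(q[1]),int(q[0])]) if 0<=q[0]<512 and 0<=q[1]<384 else -1 for q in (proj(K,T,[*(c+x*mm/1e3+y*ly),.065]) for mm in range(90,200,3))])
E
```

```text
23.05 [ 0.50679931 -0.02021475  0.30327475] [0.42654169 0.17286694 0.20075076] 0.07689440171994823
hub [270.82436614 190.03350038] handle exp [246.44243661 143.3454302 ]
hub patch row [161, 98, 73, 137, 166, 169, 166, 96, 97, 98, 93, 62, 63, 64, 63, 63, 62, 60, 59, 59, 55, 91, 97, 96, 95, 97, 82, 60, 55, 109, 121]
hub patch col [62, 75, 77, 77, 99, 99, 55, 52, 58, 38, 49, 61, 63, 61, 63, 63, 61, 60, 59, 60, 83, 117, 193, 192, 111, 193, 189, 190, 197, 187, 194]
[234 127  24  29 408] [246.2 140.6]
[369 197  13  64 150] [373.5 219.6]
[171 262  27  14 233] [184.  268.3]
[323 326  38  31 641] [341.1 340.5]
-0.03 [193, 192, 192, 191, 189, 187, 77, 106, 147, 147, 147, 155, 166, 165, 142, 39, 219, 131, 153, 135, 156, 142, 140, 148, 125, 128, 140, 142, 62, 180, -1, -1, -1, -1, -1, -1, -1]
-0.02 [198, 224, 224, 223, 222, 219, 83, 128, 173, 170, 169, 167, 165, 165, 138, 39, 220, 123, 161, 137, 147, 130, 142, 141, 117, 135, 146, 142, 63, 187, -1, -1, -1, -1, -1, -1, -1]
0.02 [228, 228, 227, 226, 226, 226, 58, 138, 176, 174, 171, 170, 168, 166, 120, 62, 231, 138, 146, 141, 147, 128, 146, 126, 134, 140, 142, 135, 63, 229, -1, -1, -1, -1, -1, -1, -1]
0.03 [233, 233, 232, 231, 231, 230, 58, 141, 177, 175, 172, 171, 171, 167, 117, 86, 232, 143, 147, 142, 143, 130, 148, 124, 139, 144, 145, 126, 64, 228, -1, -1, -1, -1, -1, -1, -1]
```

The profile shows the front jaw, block and rear jaw in contact with no gap, and the crank is seated with its handle where expected. The gripper is clear.

```bash
python3 -c "
from workcell import job; print(job.hand_in())"
```

```text
the job is handed in; nothing more can be done
None
```

I seated the crank fully on the vise shaft, wound it about 3.4 turns clockwise until the block was clamped at roughly 85–105 N (estimated from handle push), let go, and handed the job in at about 23 s.

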